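Line up the clay pots by size on the ware board

ROBOT

A 6-joint arm with a two-finger parallel gripper is mounted at the origin on the work surface. World frame = base frame: x ahead of the robot, y to its left, z up, the work surface at z = 0. Lengths are in m, angles in rad, forces in N, time in s.
With the tool pointing down it reaches from about 0.35 to 0.775 m from the base axis. Payload 7.3 kg.
Tool frame: the origin (TCP) lies at the centre of the arm's flange, where the gripper is bolted on; the fingertips stand 178 mm ahead of it and the grasp point (between the pads) lies grip_point_offset ahead of it (grip_point_offset is the distance from the TCP to the grasp point, in m); z points along the fingers, y is the line along which they close (so a half turn about z gives the same grasp; the last joint's range is limited). The gripper opens to 92 mm and grips with 3 to 60 N. Pads are 19 mm wide; open, the fingers measure 130 mm over their backs; the gripper's body (75 mm by 190 mm) begins 47 mm behind the grasp point.
Start: joints at [-1.264, 0.342, 1.524, -0, 1.275, -0.146], TCP at [0.23, -0.472, 0.405] pointing down, gripper open.
Joint ranges: [-2.53, 2.53], [-0.77, 2.02], [0.04, 2.7], [-1, 4.14], [0.28, 2.66], [-3.11, 3.11]. Speed limits (rad/s): [2.57, 2.57, 3.14, 3.14, 3.14, 3.14].

INTERFACE

Orientations are given as a unit quaternion [x, y, z, w].
In Python, from station import * gives the robot as it stands.
- The arm moves only by the tool play_rows, never from a script. Its argument "commands" is a list of rows, each a list of 2 entries, a list of its own where there are three numbers: the shift along the tool's x, y, z in units of 0.12 m (1.0 is 0.12 m), then the turn, a rotation vector about the tool's x, y, z in units of pi/2 rad (1.0 is pi/2 rad). In form: [[[x, y, z], [rx, ry, rz]], ...]. A call has 1 to 10 rows; each row is the pose to reach, as a shift and turn from the pose commanded when the call began, along the tool's axes at that moment; what a row does not reach only later rows make up. A row lasts 1/12 s, in which the tool goes at most 41.7 mm and 7.16 degrees, less where a joint would pass 70% of its speed; a pose out of reach is approached as far as the arm can. A call with a number of a shift or a turn outside -1 to 1 is refused whole. A call with a gripper value outside its range is refused whole. "fingers" is the opening, from 0 (shut) to 1 (fully open), set as the call begins (left out, the last holds). The fingers move at their own pace and stop on an object; the grip force is fixed at half the most. Time passes only in rows, so rows that repeat a pose let the fingers close. It gives the time, the measured TCP pose, the force, the opening and the grip force at its end, in the units of the state.
- get_state(): the state, without advancing time (a new reading comes with each control period).
- grab_frame(name): name is "side" or "top" or "wrist"; returns (picture, depth): 480x640x3 uint8, red, green, blue; 480x640 float32, m along the optical axis (not along the pixel's ray), 0 where there is no reading.
- camera_info(name): a dict with "K" (3x3 intrinsics, pixels), "world_from_camera" (4x4, takes a point from camera to world coordinates). Camera axes: x right, y down, z forward; pixel columns grow to the right and rows downward; lengths in m; the calibration is good to about 2 mm. The wrist camera is an equidistant fisheye: a pixel r from the principal point sees the ray r / f radians off the axis. A picture is of the moment at which its call begins: read the wrist's pose just before it. camera_info takes no time and is no camera call; for the wrist camera it gives the pose at the moment of the call.
- sign_off(): hands the job in; it is judged then, once.
Trained networks look in the newest picture that a camera, given by its name, has taken for a name from the list of things; names that differ only in an ending like _2 or _b are one class to them, and where a whole thing is asked for, a point or a joint stands for the part that bears it (a point fixed in the world has none). Each returns a list of dicts, best first, with "score" (0 to 1); they miss things now and then, are a little off and sometimes report something else, mostly with a low value. They report only what shows in the picture. A call takes as long as a camera call.
- recognise(label, camera): "extent" ([left, top, right, bottom] as shares, 0 to 1, of the picture: columns of its width, rows of its height, round what is visible of it).
- regions_of(label, camera): "pixels" (480x640 bool, what is visible of it) and "extent" ([left, top, right, bottom] as shares, 0 to 1, of the picture: columns of its width, rows of its height, round what is visible of it).
The state is a dict: "clock": time; "joint_pos": joint angles; "joint_velocities": joint speeds; "joint_efforts": joint torques, N m; "tcp_pos": TCP position; "ee_rot": TCP orientation; "wrist_force": force on the tool from outside, world axes, zero at the start; "torque": the same for the moment, N m; "gripper_width": finger opening in m; "grasp_force": force on a finger pad.
Only numpy, scipy, OpenCV 4.12 (cv2) and the standard library are available. Lean on these libraries where they do the work, as an engineer would, in place of code of your own. Each camera call takes 0.05 s, during which the arm holds its last target. There are 200 camera calls.

TASK

Put the four clay pots upright on the row of white discs on the board, one centred on each disc, in order of size: the smallest next to the dark wooden end stop, the largest at the far end of the row. Set them down gently rather than dropping them, never tip one over, and leave the jar at the end of the board where it stands.

Things in the scene. Friction and masses are not known exactly. Their poses are not given: they have to be found in the camera images.
- pot_small_mid (a point): The smallest of four plain brown clay pots: an open round pot with straight walls, outer diameter 40 mm, height 32 mm, wall 4 mm, floor 5 mm, upright at the start. Two small lugs near the rim, on the pot's own +x and -x sides, stick out 10 mm (20 mm wide, 6 mm thick, their middle 8 mm below the rim); the sides towards own +y and -y are bare and are where to grip. This point is the pot's centre, 16 mm above its underside; z is up the pot's axis.
- pot_medium_mid (a point): The second smallest of four plain brown clay pots: an open round pot with straight walls, outer diameter 48 mm, height 40 mm, wall 4 mm, floor 5 mm, upright at the start. Two small lugs near the rim, on the pot's own +x and -x sides, stick out 10 mm (20 mm wide, 6 mm thick, their middle 8 mm below the rim); the sides towards own +y and -y are bare and are where to grip. This point is the pot's centre, 20 mm above its underside; z is up the pot's axis.
- pot_large_mid (a point): The second largest of four plain brown clay pots: an open round pot with straight walls, outer diameter 56 mm, height 48 mm, wall 4 mm, floor 5 mm, upright at the start. Two small lugs near the rim, on the pot's own +x and -x sides, stick out 10 mm (20 mm wide, 6 mm thick, their middle 8 mm below the rim); the sides towards own +y and -y are bare and are where to grip. This point is the pot's centre, 24 mm above its underside; z is up the pot's axis.
- pot_largest_mid (a point): The largest of four plain brown clay pots: an open round pot with straight walls, outer diameter 64 mm, height 56 mm, wall 4 mm, floor 5 mm, upright at the start. Two small lugs near the rim, on the pot's own +x and -x sides, stick out 10 mm (20 mm wide, 6 mm thick, their middle 8 mm below the rim); the sides towards own +y and -y are bare and are where to grip. This point is the pot's centre, 28 mm above its underside; z is up the pot's axis.
- setter_a: One of four identical fixed white fireclay discs, 78 mm across and 6 mm thick, in a roughly straight row about 112 mm apart on a long plywood board (620 x 120 x 16 mm, fixed on the table). The letter says nothing about its place in the row. Origin: centre of its underside, on the board's top; the pot stands on the disc's upper face, 6 mm above the origin. x and y level, z up.
- setter_b: One of four identical fixed white fireclay discs, 78 mm across and 6 mm thick, in a roughly straight row about 112 mm apart on a long plywood board (620 x 120 x 16 mm, fixed on the table). The letter says nothing about its place in the row. Origin: centre of its underside, on the board's top; the pot stands on the disc's upper face, 6 mm above the origin. x and y level, z up.
- setter_c: One of four identical fixed white fireclay discs, 78 mm across and 6 mm thick, in a roughly straight row about 112 mm apart on a long plywood board (620 x 120 x 16 mm, fixed on the table). The letter says nothing about its place in the row. Origin: centre of its underside, on the board's top; the pot stands on the disc's upper face, 6 mm above the origin. x and y level, z up.
- setter_d: One of four identical fixed white fireclay discs, 78 mm across and 6 mm thick, in a roughly straight row about 112 mm apart on a long plywood board (620 x 120 x 16 mm, fixed on the table). The letter says nothing about its place in the row. Origin: centre of its underside, on the board's top; the pot stands on the disc's upper face, 6 mm above the origin. x and y level, z up.
- stop: The dark wooden end stop: a fixed upright block 110 mm long across the board, 20 mm thick along the row, 45 mm high, standing at one end of the row (either end), its centre about 104 mm from the nearest disc's centre. Origin: centre of its underside, on the board's top; own x along the block's length, own y along the row (either way), z up.
- jar_mid (a point): Bystander: a pale closed jar with a black lid, 44 mm across and 60 mm high, standing loose on the board at the other end of the row from the stop. This point is its centre, 30 mm above its underside.

How it is judged:
At the end, for the whole second after the job is handed in: Each pot stands upright (within 0.1 rad), released and at rest on a disc, centred within 13 mm, in order of size from the smallest on the disc nearest the wooden stop to the largest on the disc farthest from it; the jar is within 20 mm of where it stood (((horizontal distance between pot_small_mid and setter_a below 0.013 m and z of pot_small_mid in the frame of setter_a between 0.018 and 0.026 m) or (horizontal distance between pot_small_mid and setter_b below 0.013 m and z of pot_small_mid in the frame of setter_b between 0.018 and 0.026 m) or (horizontal distance between pot_small_mid and setter_c below 0.013 m and z of pot_small_mid in the frame of setter_c between 0.018 and 0.026 m) or (horizontal distance between pot_small_mid and setter_d below 0.013 m and z of pot_small_mid in the frame of setter_d between 0.018 and 0.026 m)) and horizontal distance between pot_small_mid and stop between 0.059 and 0.149 m and angle between each of pot_small_mid, pot_medium_mid, pot_large_mid, pot_largest_mid's own z axis and vertical below 0.1 rad and linear speed of each of pot_small, pot_medium, pot_large, pot_largest below 0.02 m/s and angular speed of each of pot_small, pot_medium, pot_large, pot_largest below 0.2 rad/s and ((horizontal distance between pot_medium_mid and setter_a below 0.013 m and z of pot_medium_mid in the frame of setter_a between 0.022 and 0.03 m) or (horizontal distance between pot_medium_mid and setter_b below 0.013 m and z of pot_medium_mid in the frame of setter_b between 0.022 and 0.03 m) or (horizontal distance between pot_medium_mid and setter_c below 0.013 m and z of pot_medium_mid in the frame of setter_c between 0.022 and 0.03 m) or (horizontal distance between pot_medium_mid and setter_d below 0.013 m and z of pot_medium_mid in the frame of setter_d between 0.022 and 0.03 m)) and horizontal distance between pot_medium_mid and stop between 0.171 and 0.261 m and ((horizontal distance between pot_large_mid and setter_a below 0.013 m and z of pot_large_mid in the frame of setter_a between 0.026 and 0.034 m) or (horizontal distance between pot_large_mid and setter_b below 0.013 m and z of pot_large_mid in the frame of setter_b between 0.026 and 0.034 m) or (horizontal distance between pot_large_mid and setter_c below 0.013 m and z of pot_large_mid in the frame of setter_c between 0.026 and 0.034 m) or (horizontal distance between pot_large_mid and setter_d below 0.013 m and z of pot_large_mid in the frame of setter_d between 0.026 and 0.034 m)) and horizontal distance between pot_large_mid and stop between 0.283 and 0.373 m and ((horizontal distance between pot_largest_mid and setter_a below 0.013 m and z of pot_largest_mid in the frame of setter_a between 0.03 and 0.038 m) or (horizontal distance between pot_largest_mid and setter_b below 0.013 m and z of pot_largest_mid in the frame of setter_b between 0.03 and 0.038 m) or (horizontal distance between pot_largest_mid and setter_c below 0.013 m and z of pot_largest_mid in the frame of setter_c between 0.03 and 0.038 m) or (horizontal distance between pot_largest_mid and setter_d below 0.013 m and z of pot_largest_mid in the frame of setter_d between 0.03 and 0.038 m)) and horizontal distance between pot_largest_mid and stop between 0.395 and 0.485 m and distance of jar_mid from where it was at the start of the episode below 0.02 m); the robot touches nothing.
It fails at once if a pot is dropped from more than about 15 mm (it moves faster than 0.55 m/s without being held) ((linear speed of pot_small above 0.55 m/s and contact force between pot_small and the fingers below 0.02 N) or (linear speed of pot_medium above 0.55 m/s and contact force between pot_medium and the fingers below 0.02 N) or (linear speed of pot_large above 0.55 m/s and contact force between pot_large and the fingers below 0.02 N) or (linear speed of pot_largest above 0.55 m/s and contact force between pot_largest and the fingers below 0.02 N)).
It fails at once if a pot is tipped by more than 0.6 rad (angle between any of pot_small_mid, pot_medium_mid, pot_large_mid, pot_largest_mid's own z axis and vertical above 0.6 rad).
It fails at once if a pot hits or is pressed on a disc with more than 40 N (contact force between any of pot_small, pot_medium, pot_large, pot_largest and setter_a above 40 N or contact force between any of pot_small, pot_medium, pot_large, pot_largest and setter_b above 40 N or contact force between any of pot_small, pot_medium, pot_large, pot_largest and setter_c above 40 N or contact force between any of pot_small, pot_medium, pot_large, pot_largest and setter_d above 40 N).
It fails at once if the jar is moved more than 20 mm or tipped (distance of jar_mid from where it was at the start of the episode above 0.02 m or angle between jar_mid's own z axis and vertical above 0.4 rad).
It also fails if it takes over 112 s, if anything falls off the work surface, if the arm or the gripper's body presses on something with over 40 N, if the wrist force passes 120 N, or if a joint passes its speed limit or range.

## Working session

There is one attempt and no reset: what is moved stays moved. The work goes in short steps, Python scripts to look and compute and a tool call to move; the robot and the scene stay as the last step left them, time stands still between calls to the robot, and variables do not carry over. Pictures are saved under pics/ and viewed, at most 14 in all, crops included, and the job is handed in when it is done.

Besides the shell and the picture viewer there is one more tool, called after "Request:" as name(argument=value, ...) on one line, values as JSON. play_rows: Moves the arm, as the interface text tells. Shifts and turns lie within -1 to 1; 1 stands for 0.12 m of shift or pi/2 rad of turn. Its arguments: {"type":"object","properties":{"commands":{"type":"array"},"fingers":{"type":"number"}},"required":["commands"]}

```bash
ls; mkdir -p pics
python3 - <<'E'
from station import *
import cv2,numpy as np
s=get_state();print(s)
import station
print([n for n in dir(station) if not n.startswith('_')])
ims=[]
for c in ("top","side"):
    i=camera_info(c);print(c,np.round(i["K"],1).tolist(),np.round(i["world_from_camera"],3).tolist())
    p,d=grab_frame(c);cv2.imwrite(f"pics/{c}0.png",p[:,:,::-1]);np.save(f"{c}0.npy",d)
E
```

```text
pics
{'clock': 0.0, 'joint_pos': array([-1.26399893e+00,  3.42703181e-01,  1.52501780e+00,  1.12137805e-05,
        1.27540404e+00, -1.46032178e-01]), 'joint_velocities': array([ 7.57603914e-04,  2.01433991e-04,  2.56771863e-03,  3.02120329e-04,
        1.94370690e-03, -7.72491250e-06]), 'joint_efforts': array([-2.98167324e-03, -4.31255329e+01, -2.44222283e+01,  7.13517889e-02,
        5.58763300e-02, -1.34860634e-04]), 'tcp_pos': array([ 0.2296572 , -0.47194915,  0.40405463]), 'ee_rot': array([ 9.74477565e-01,  2.24483604e-01, -5.61763947e-05, -7.64144430e-04]), 'wrist_force': array([ 0.22559568, -0.71702367, -0.21327112]), 'torque': array([ 0.01289545,  0.05799472, -0.02701661]), 'grasp_force': 0.0, 'gripper_width': 0.09176799190292693}
['PlanningError', 'camera_info', 'get_state', 'grab_frame', 'grip_point_offset', 'recognise', 'regions_of', 'sign_off']
top [[465.4, 0.0, 325.2], [0.0, 465.4, 240.3], [0.0, 0.0, 1.0]] [[-0.029, -0.997, 0.067, 0.491], [-0.999, 0.03, 0.013, 0.0], [-0.015, -0.067, -0.998, 0.924], [0.0, 0.0, 0.0, 1.0]]
side [[441.8, 0.0, 324.2], [0.0, 441.8, 237.8], [0.0, 0.0, 1.0]] [[-0.864, -0.331, 0.38, 0.241], [-0.503, 0.59, -0.631, 0.505], [-0.015, -0.736, -0.676, 0.613], [0.0, 0.0, 0.0, 1.0]]
```

View pics/top0.png

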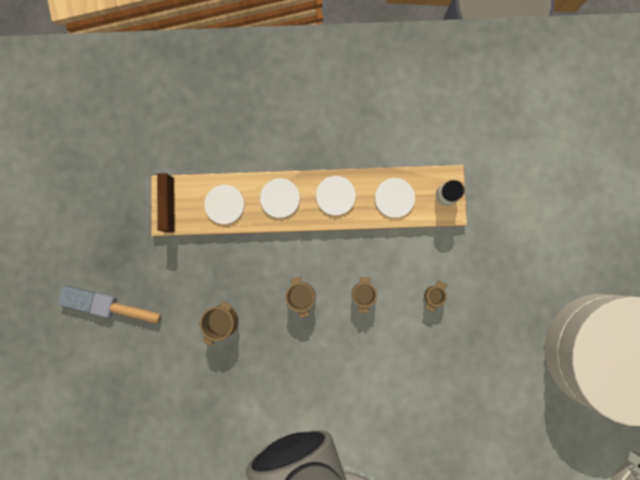

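View pics/side0.png

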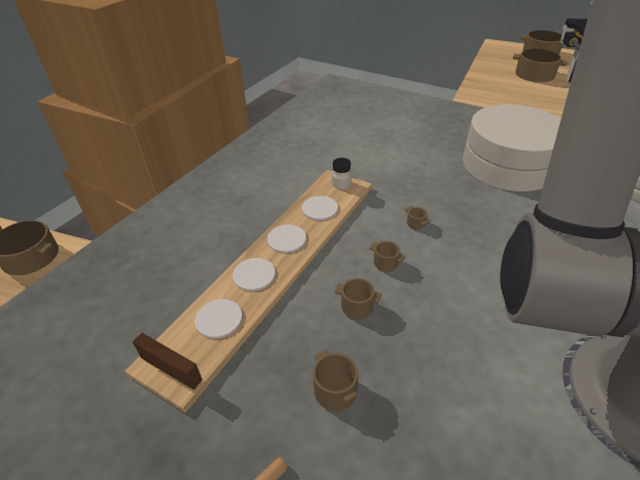

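The pots show in the top view at (218,323) largest, (300,297), (364,295) and (435,296) smallest. The discs are at columns 224, 280, 336 and 395 near row 198. The stop is at (165,202), on the left, and the jar at (450,192). The side view agrees.

```bash
cat > h.py <<'E'
import numpy as np,cv2
from station import *
from scipy.optimize import least_squares
def cloud(cam,d,inf=None):
    i=inf or camera_info(cam);K=np.array(i["K"]);T=np.array(i["world_from_camera"])
    v,u=np.mgrid[:480,:640];x=(u-K[0,2])/K[0,0];y=(v-K[1,2])/K[1,1]
    if cam=="wrist":
        th=np.hypot(x,y);s=np.where(th>1e-6,np.tan(np.minimum(th,1.4))/np.maximum(th,1e-6),1);x=x*s;y=y*s
    P=np.stack([x*d,y*d,d],-1)@T[:3,:3].T+T[:3,3]
    P[d<=0]=np.nan
    return P
def fitc(p,r=None):
    c0=p.mean(0)
    if r is None: return least_squares(lambda c:np.hypot(*(p-c[:2]).T)-c[2],[*c0,.03],loss='soft_l1',f_scale=.002).x
    return least_squares(lambda c:np.hypot(*(p-c).T)-r,c0,loss='soft_l1',f_scale=.002).x
E
python3 - <<'E'
from h import *
print(grip_point_offset)
C={}
for c in("top","side"):
    p=cv2.imread(f"pics/{c}0.png")[:,:,::-1].astype(int);P=cloud(c,np.load(f"{c}0.npy"));C[c]=(p,P)
# pots from top seeds
R={"largest":(218,323),"large":(300,297),"medium":(364,295),"small":(435,296)}
D={"small":(.020,.032),"medium":(.024,.040),"large":(.028,.048),"largest":(.032,.056)}
for n,(u,v) in R.items():
    r,h=D[n];c0=np.nanmean(C["top"][1][v-4:v+5,u-4:u+5].reshape(-1,3),0)[:2]
    for cam in C:
        Q=C[cam][1].reshape(-1,3);q=Q[(np.hypot(*(Q[:,:2]-c0).T)<r+.025)&(Q[:,2]>.012)]
        zt=np.percentile(q[:,2],98);rim=q[q[:,2]>zt-.005]
        c=fitc(rim[:,:2]);
        o=q[:,:2]-c[:2];m=(np.hypot(*o.T)>r+.003)&(q[:,2]>zt-.016)
        a=o[m];ang=.5*np.angle(np.sum((a[:,0]+1j*a[:,1])**2)) if len(a) else np.nan
        print(n,cam,len(q),"ztop",zt.round(4),"c,r",c.round(4),"lug deg",np.degrees(ang).round(1),m.sum())
for cam in C:
    p,P=C[cam]
    w=(p.min(-1)>150)&(p.max(-1)-p.min(-1)<40)
    X=P.reshape(-1,3)
    nz=(P[...,0]>.5)&(P[...,0]<.75)&(P[...,2]<.032)&(P[...,2]>.01)&(abs(P[...,1])<.35)
    m=(w&nz).astype(np.uint8);n,l,s,_=cv2.connectedComponentsWithStats(m)
    for k in range(1,n):
        if s[k,4]>300:
            q=P[l==k];print(cam,"disc",np.median(q,0).round(4),((np.nanmax(q,0)+np.nanmin(q,0))/2).round(4),np.ptp(q,0).round(3),s[k,4], "minEnc",np.round(cv2.minEnclosingCircle(q[:,:2].astype(np.float32))[0],4))
    dk=(p.max(-1)<90)&(P[...,2]>.04)&(P[...,0]>.45)&(P[...,0]<.8)&(abs(P[...,1])<.4)
    n,l,s,_=cv2.connectedComponentsWithStats(dk.astype(np.uint8))
    for k in range(1,n):
        if s[k,4]>60: print(cam,"dark",np.median(P[l==k],0).round(3),np.nanmax(P[l==k][:,2]).round(3))
E
```

```text
0.1592
largest top 668 ztop 0.0576 c,r [0.4009 0.2171 0.0299] lug deg -28.1 84
largest side 1682 ztop 0.0575 c,r [0.4    0.2178 0.0298] lug deg -28.0 147
large top 390 ztop 0.0496 c,r [0.4447 0.0616 0.0258] lug deg 12.0 85
large side 1088 ztop 0.0495 c,r [0.444  0.062  0.0259] lug deg 12.0 94
medium top 332 ztop 0.0417 c,r [ 0.4453 -0.0601  0.0219] lug deg -6.0 83
medium side 662 ztop 0.0416 c,r [ 0.4445 -0.0599  0.0221] lug deg -4.7 68
small top 321 ztop 0.0338 c,r [ 0.4384 -0.1973  0.0178] lug deg -29.0 82
small side 362 ztop 0.0341 c,r [ 0.4375 -0.1974  0.0181] lug deg -26.6 54
top disc [ 0.6391 -0.0111  0.0214] [ 0.6401 -0.0104  0.0208] [0.076 0.075 0.011] 1191 minEnc [ 0.6404 -0.011 ]
top disc [0.6376 0.0987 0.0214] [0.6378 0.0987 0.0203] [0.076 0.073 0.013] 1183 minEnc [0.6378 0.0989]
top disc [ 0.6312 -0.126   0.0214] [ 0.6316 -0.1263  0.0215] [0.077 0.076 0.011] 1200 minEnc [ 0.6316 -0.1262]
top disc [0.6287 0.208  0.0214] [0.6294 0.2079 0.02  ] [0.076 0.076 0.012] 1184 minEnc [0.6287 0.2084]
top dark [0.642 0.308 0.059] 0.065
top dark [ 0.633 -0.225  0.075] 0.08
side disc [ 0.6304 -0.1261  0.023 ] [ 0.631  -0.127   0.0226] [0.075 0.076 0.007] 635 minEnc [ 0.6312 -0.1272]
side disc [ 0.6385 -0.0102  0.0228] [ 0.6393 -0.0111  0.0218] [0.076 0.077 0.009] 799 minEnc [ 0.6389 -0.0117]
side disc [0.6371 0.0992 0.0228] [0.6379 0.0984 0.023 ] [0.077 0.076 0.007] 1019 minEnc [0.6377 0.0977]
side disc [0.628  0.209  0.0227] [0.6282 0.2071 0.021 ] [0.077 0.076 0.01 ] 1354 minEnc [0.6286 0.2076]
side dark [ 0.63  -0.22   0.076] 0.08
side dark [0.624 0.319 0.061] 0.064
```

Request:
play_rows(commands=[[[0.3,-0.15,0.1],[0,0,0.06]],[[0.6,-0.3,0.25],[0,0,0.14]],[[0.9,-0.45,0.4],[0,0,0.22]],[[1,-0.5,0.4],[0,0,0.3]],[[1,-0.5,0.4],[0,0,0.38]],[[1,-0.5,0.4],[0,0,0.45]],[[1,-0.5,0.4],[0,0,0.53]],[[1,-0.5,0.4],[0,0,0.6]],[[1,-0.5,0.4],[0,0,0.6]]], fingers=1)

```text
clock: 0.85
tcp_pos: [0.3114, -0.3655, 0.3564]
ee_rot: [0.97, -0.244, -0.0, -0.0]
wrist_force: [0.6, 0.0, 0.3]
gripper_width: 0.0918
grasp_force: 0.0
```

```bash
cat > go.py <<'E'
# usage: go.py x y gz lugdeg  -> shift/turn in row units
import sys
from h import *
from scipy.spatial.transform import Rotation as Rn
x,y,gz,ld=map(float,sys.argv[1:5])
s=get_state();R=Rn.from_quat(s["ee_rot"]);G=Rn.from_euler('z',ld,degrees=True)*Rn.from_euler('x',180,degrees=True)
sh=R.inv().apply(np.array([x,y,gz+.1592])-s["tcp_pos"])/.12
print("t",round(s["clock"],2),"tcp",s["tcp_pos"].round(4),"w",round(s["gripper_width"],4),"F",s["wrist_force"].round(1))
print("shift",sh.round(3),"turn",((R.inv()*G).as_rotvec()/(np.pi/2)).round(3))
E
python3 go.py .438 -.1973 .12 -28
```

```text
t 0.85 tcp [ 0.3114 -0.3655  0.3564] w 0.0918 F [0.6 0.  0.3]
shift [ 0.266 -1.734  0.644] turn [-0.     0.    -0.003]
```

Request:
play_rows(commands=[[[0.05,-0.25,0.1],[0,0,0]],[[0.08,-0.5,0.2],[0,0,0]],[[0.12,-0.75,0.3],[0,0,0]],[[0.15,-1,0.35],[0,0,0]],[[0.15,-1,0.35],[0,0,0]]])

```text
clock: 1.27
tcp_pos: [0.385, -0.2646, 0.3132]
ee_rot: [0.971, -0.239, -0.001, -0.002]
wrist_force: [-0.1, 0.0, 0.2]
gripper_width: 0.0919
grasp_force: 0.0
```

Request:
play_rows(commands=[[[0.05,-0.25,0.1],[0,0,0]],[[0.1,-0.5,0.2],[0,0,0]],[[0.116,-0.734,0.29],[0,0,0]],[[0.116,-0.734,0.29],[0,0,0]],[[0.116,-0.734,0.29],[0,0,0]]])

```text
clock: 1.68
tcp_pos: [0.4376, -0.1963, 0.2794]
ee_rot: [0.971, -0.24, -0.001, -0.0]
wrist_force: [-0.1, -0.6, 0.0]
gripper_width: 0.092
grasp_force: 0.0
```

```bash
python3 - <<'E'
from h import *
i=camera_info("wrist");p,d=grab_frame("wrist");cv2.imwrite("pics/w1.png",p[:,:,::-1])
P=cloud("wrist",d,i).reshape(-1,3);r=.02
q=P[(np.hypot(*(P[:,:2]-[.438,-.197]).T)<.045)&(P[:,2]>.012)&(P[:,2]<.06)]
zt=np.percentile(q[:,2],95);rim=q[q[:,2]>zt-.005];c=fitc(rim[:,:2]);o=q[:,:2]-c[:2];m=(np.hypot(*o.T)>r+.003)&(q[:,2]>zt-.016);a=o[m]
print(len(q),zt,c,np.degrees(.5*np.angle(np.sum((a[:,0]+1j*a[:,1])**2))),m.sum())
E
python3 go.py .438 -.1973 .023 -28
```

```text
2631 0.03229988013220528 [ 0.43782011 -0.19698426  0.01793614] -28.394557921562864 668
t 1.73 tcp [ 0.4374 -0.1972  0.2799] w 0.0916 F [-0.9 -0.8  0.9]
shift [ 0.005 -0.002  0.814] turn [0.    0.    0.002]
```

View pics/w1.png

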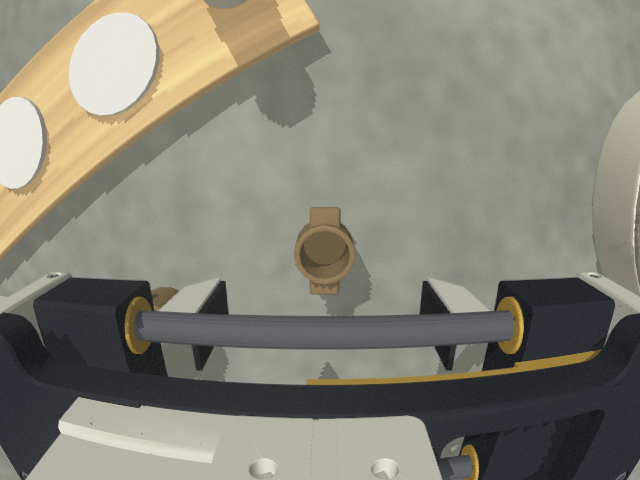

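The wrist view shows the small pot at (325,250), midway between the fingers with its lugs fore and aft. That agrees with the estimate to about 1 mm, so I'm descending.

Request:
play_rows(commands=[[[0,0,0.2],[0,0,0]],[[0,0,0.4],[0,0,0]],[[0,0,0.6],[0,0,0]],[[0,0,0.75],[0,0,0]],[[0,0,0.81],[0,0,0]],[[0,0,0.81],[0,0,0]],[[0,0,0.81],[0,0,0]]])

```text
clock: 2.32
tcp_pos: [0.4374, -0.198, 0.1834]
ee_rot: [0.97, -0.243, 0.0, 0.0]
wrist_force: [0.1, 0.6, 1.4]
gripper_width: 0.0922
grasp_force: 0.0
```

Request:
play_rows(commands=[[[0,0,0],[0,0,0]],[[0,0,0],[0,0,0]],[[0,0,0],[0,0,0]],[[0,0,0],[0,0,0]],[[0,0,0],[0,0,0]],[[0,0,0],[0,0,0]],[[0,0,0],[0,0,0]],[[0,0,0],[0,0,0]]], fingers=0)

```text
clock: 2.98
tcp_pos: [0.4374, -0.197, 0.1828]
ee_rot: [0.97, -0.242, 0.0, 0.0]
wrist_force: [0.3, -0.5, -0.5]
gripper_width: 0.0431
grasp_force: 0.0
```

```bash
python3 go.py .6287 .208 .127 -28
```

```text
t 2.98 tcp [ 0.4374 -0.197   0.1828] w 0.0431 F [ 0.3 -0.5 -0.5]
shift [-0.18  -3.728 -0.862] turn [ 0.    -0.    -0.001]
```

Request:
play_rows(commands=[[[0,0,0],[0,0,0]],[[0,0,0],[0,0,0]],[[0,0,0],[0,0,0]],[[0,0,-0.05],[0,0,0]],[[0,0,-0.2],[0,0,0]],[[0,0,-0.4],[0,0,0]],[[0,0,-0.6],[0,0,0]],[[0,0,-0.78],[0,0,0]],[[0,0,-0.86],[0,0,0]],[[0,0,-0.86],[0,0,0]]])

```text
clock: 3.82
tcp_pos: [0.4379, -0.1973, 0.2881]
ee_rot: [0.97, -0.242, 0.002, 0.001]
wrist_force: [0.2, -0.8, -1.5]
gripper_width: 0.0392
grasp_force: 30.0
```

Request:
play_rows(commands=[[[0,-0.1,0],[0,0,0]],[[-0.02,-0.3,0],[0,0,0]],[[-0.03,-0.55,0],[0,0,0]],[[-0.04,-0.8,0],[0,0,0]],[[-0.05,-1,0],[0,0,0]]])

```text
clock: 4.23
tcp_pos: [0.4887, -0.0867, 0.2844]
ee_rot: [0.97, -0.243, -0.001, -0.0]
wrist_force: [0.5, -0.0, -0.2]
gripper_width: 0.0396
grasp_force: 30.0
```

Request:
play_rows(commands=[[[-0.01,-0.25,0],[0,0,0]],[[-0.02,-0.5,0],[0,0,0]],[[-0.04,-0.75,0],[0,0,0]],[[-0.05,-1,0],[0,0,0]]])

```text
clock: 4.57
tcp_pos: [0.5396, 0.0219, 0.2842]
ee_rot: [0.97, -0.242, -0.001, 0.0]
wrist_force: [0.6, 0.2, -0.7]
gripper_width: 0.0393
grasp_force: 30.0
```

Request:
play_rows(commands=[[[-0.01,-0.25,0],[0,0,0]],[[-0.02,-0.5,0],[0,0,0]],[[-0.04,-0.75,0],[0,0,0]],[[-0.05,-1,0],[0,0,0]]])

```text
clock: 4.9
tcp_pos: [0.5908, 0.1306, 0.2839]
ee_rot: [0.97, -0.242, -0.001, 0.001]
wrist_force: [0.9, 0.8, 0.1]
gripper_width: 0.0394
grasp_force: 30.0
```

Request:
play_rows(commands=[[[-0.01,-0.25,0],[0,0,0]],[[-0.02,-0.5,0],[0,0,0]],[[-0.03,-0.68,0],[0,0,0]],[[-0.03,-0.73,0],[0,0,0]],[[-0.03,-0.73,0],[0,0,0]],[[-0.03,-0.73,0],[0,0,0]]])

```text
clock: 5.4
tcp_pos: [0.6284, 0.2076, 0.2843]
ee_rot: [0.97, -0.242, -0.001, 0.001]
wrist_force: [-0.2, -0.4, -0.1]
gripper_width: 0.0391
grasp_force: 30.0
```

```bash
python3 go.py .6287 .208 .047 -28
python3 - <<'E'
from h import *
p,d=grab_frame("side");cv2.imwrite("pics/s1.png",p[:,:,::-1])
E
```

```text
t 5.4 tcp [0.6284 0.2076 0.2843] w 0.0391 F [-0.2 -0.4 -0.1]
shift [ 0.002 -0.006  0.651] turn [ 0.001  0.001 -0.   ]
```

View pics/s1.png

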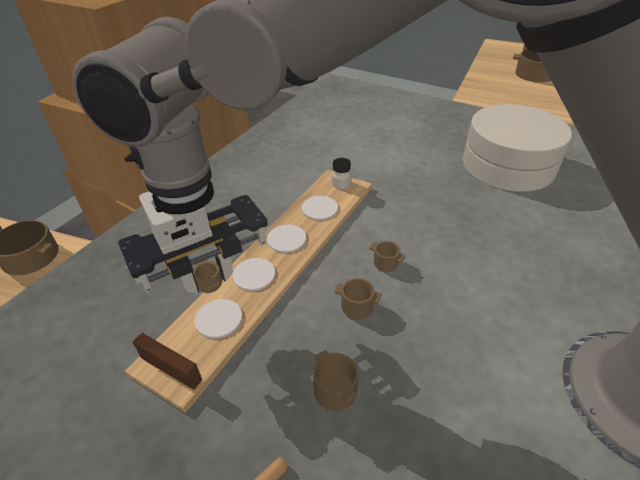

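The small pot is held upright at (207,277), above the disc by the stop at (218,320). I'm lowering it to just above the disc and releasing.

Request:
play_rows(commands=[[[0,0,0.1],[0,0,0]],[[0,0,0.25],[0,0,0]],[[0,0,0.4],[0,0,0]],[[0,0,0.52],[0,0,0]],[[0,0,0.6],[0,0,0]],[[0,0,0.63],[0,0,0]],[[0,0,0.65],[0,0,0]],[[0,0,0.65],[0,0,0]],[[0,0,0.65],[0,0,0]]])

```text
clock: 6.2
tcp_pos: [0.6291, 0.208, 0.2087]
ee_rot: [0.97, -0.242, 0.001, -0.0]
wrist_force: [0.7, -0.2, -0.7]
gripper_width: 0.0395
grasp_force: 30.0
```

Request:
play_rows(commands=[[[0,0,0],[0,0,0]],[[0,0,0],[0,0,0]],[[0,0,0],[0,0,0]],[[0,0,0],[0,0,0]],[[0,0,0],[0,0,0]],[[0,0,0],[0,0,0]],[[0,0,0],[0,0,0]],[[0,0,0],[0,0,0]]], fingers=0.8)

```text
clock: 6.87
tcp_pos: [0.6289, 0.2081, 0.2079]
ee_rot: [0.97, -0.242, 0.0, 0.0]
wrist_force: [0.0, -0.5, -0.3]
gripper_width: 0.0735
grasp_force: 0.0
```

Request:
play_rows(commands=[[[0,0,-0.05],[0,0,0]],[[0,0,-0.2],[0,0,0]],[[0,0,-0.4],[0,0,0]],[[0,0,-0.6],[0,0,0]],[[0,0,-0.6],[0,0,0]]], fingers=1)

```text
clock: 7.28
tcp_pos: [0.6301, 0.2084, 0.2859]
ee_rot: [0.97, -0.242, 0.004, -0.002]
wrist_force: [0.8, 0.7, 1.8]
gripper_width: 0.0915
grasp_force: 0.0
```

```bash
cat > chk.py <<'E'
import sys
from h import *
c0=np.array([float(sys.argv[1]),float(sys.argv[2])])
for cam in sys.argv[3:]:
    i=camera_info(cam);p,d=grab_frame(cam);P=cloud(cam,d,i).reshape(-1,3)
    q=P[(np.hypot(*(P[:,:2]-c0).T)<.048)&(P[:,2]>.03)&(P[:,2]<.085)]
    if len(q)<50: print(cam,"few");continue
    zt=np.percentile(q[:,2],95);rim=q[q[:,2]>zt-.005];c=fitc(rim[:,:2]);print(cam,"ztop",zt.round(4),"c,r",c.round(4),"off mm",((c[:2]-c0)*1e3).round(1))
E
python3 chk.py .6287 .208 wrist side
python3 go.py .445 -.060 .125 -5.5
```

```text
wrist ztop 0.0543 c,r [0.6299 0.2079 0.0179] off mm [ 1.2 -0.1]
side ztop 0.0555 c,r [0.6286 0.2071 0.0181] off mm [-0.1 -0.9]
t 7.38 tcp [0.629  0.2082 0.2814] w 0.0918 F [ 0.  -1.4 -0.9]
shift [-0.302  2.693 -0.028] turn [-0.001 -0.002 -0.251]
```

Pot 1 sits within about 1 mm of the disc centre. Next is the medium pot.

Request:
play_rows(commands=[[[-0.03,0.2,0],[0,0,0]],[[-0.05,0.5,0],[0,0,0]],[[-0.08,0.8,0],[0,0,0]],[[-0.1,1,0],[0,0,0]]])

```text
clock: 7.72
tcp_pos: [0.5597, 0.1061, 0.2784]
ee_rot: [0.97, -0.243, -0.002, 0.001]
wrist_force: [0.6, -0.4, 0.1]
gripper_width: 0.0922
grasp_force: 0.0
```

Request:
play_rows(commands=[[[-0.03,0.3,0],[0,0,0]],[[-0.06,0.6,0],[0,0,0]],[[-0.1,0.9,0],[0,0,0]],[[-0.1,1,0],[0,0,0]]])

```text
clock: 8.05
tcp_pos: [0.4918, 0.0052, 0.2787]
ee_rot: [0.97, -0.243, -0.002, 0.001]
wrist_force: [-0.0, -0.1, 0.2]
gripper_width: 0.0919
grasp_force: 0.0
```

Request:
play_rows(commands=[[[-0.03,0.25,0],[0,0,-0.06]],[[-0.06,0.5,0],[0,0,-0.12]],[[-0.1,0.69,0],[0,0,-0.19]],[[-0.1,0.69,0],[0,0,-0.25]],[[-0.1,0.69,0],[0,0,-0.25]],[[-0.1,0.69,0],[0,0,-0.25]]])

```text
clock: 8.55
tcp_pos: [0.4454, -0.0598, 0.2795]
ee_rot: [0.999, -0.05, -0.0, -0.0]
wrist_force: [0.5, -0.5, 0.5]
gripper_width: 0.0921
grasp_force: 0.0
```

```bash
python3 go.py .445 -.060 .025 -5.5; sed 's/>.03)/>.012)/' chk.py > chk0.py; python3 chk0.py .445 -.06 wrist
```

```text
t 8.55 tcp [ 0.4454 -0.0598  0.2795] w 0.0921 F [ 0.5 -0.5  0.5]
shift [-0.003  0.003  0.794] turn [-0.     0.    -0.003]
wrist ztop 0.0403 c,r [ 0.4451 -0.0591  0.0218] off mm [0.1 0.9]
```

Request:
play_rows(commands=[[[0,0,0.2],[0,0,0]],[[0,0,0.4],[0,0,0]],[[0,0,0.6],[0,0,0]],[[0,0,0.73],[0,0,0]],[[0,0,0.79],[0,0,0]],[[0,0,0.79],[0,0,0]],[[0,0,0.79],[0,0,0]]])

```text
clock: 9.18
tcp_pos: [0.4457, -0.0595, 0.1852]
ee_rot: [0.999, -0.049, -0.0, -0.0]
wrist_force: [0.1, -1.1, -0.3]
gripper_width: 0.0919
grasp_force: 0.0
```

Request:
play_rows(commands=[[[0,0,0],[0,0,0]],[[0,0,0],[0,0,0]],[[0,0,0],[0,0,0]],[[0,0,0],[0,0,0]],[[0,0,0],[0,0,0]],[[0,0,0],[0,0,0]],[[0,0,0],[0,0,0]],[[0,0,0],[0,0,0]],[[0,0,0],[0,0,0]],[[0,0,0],[0,0,0]]], fingers=0)

```text
clock: 10.02
tcp_pos: [0.4453, -0.0599, 0.1852]
ee_rot: [0.999, -0.048, 0.0, 0.0]
wrist_force: [-1.6, -0.5, 2.7]
gripper_width: 0.0476
grasp_force: 30.0
```

Request:
play_rows(commands=[[[0,0,-0.05],[0,0,0]],[[0,0,-0.2],[0,0,0]],[[0,0,-0.4],[0,0,0]],[[0,0,-0.6],[0,0,0]],[[0,0,-0.78],[0,0,0]],[[0,0,-0.86],[0,0,0]],[[0,0,-0.86],[0,0,0]]])

```text
clock: 10.6
tcp_pos: [0.4458, -0.0599, 0.2907]
ee_rot: [0.999, -0.048, 0.002, 0.001]
wrist_force: [-0.2, -0.2, -0.4]
gripper_width: 0.0475
grasp_force: 30.0
```

Request:
play_rows(commands=[[[0.1,-0.1,0],[0,0,0]],[[0.3,-0.3,0],[0,0,0]],[[0.5,-0.5,0],[0,0,0]],[[0.7,-0.7,0],[0,0,0]],[[0.9,-0.9,0],[0,0,0]]])

```text
clock: 11.02
tcp_pos: [0.5639, 0.0384, 0.2872]
ee_rot: [0.999, -0.049, -0.001, 0.0]
wrist_force: [-0.1, -1.0, -0.7]
gripper_width: 0.0474
grasp_force: 30.0
```

Request:
play_rows(commands=[[[0.2,-0.2,0],[0,0,0]],[[0.4,-0.4,0],[0,0,0]],[[0.53,-0.53,0],[0,0,0]],[[0.57,-0.57,0],[0,0,0]],[[0.57,-0.57,0],[0,0,0]],[[0.57,-0.57,0],[0,0,0]]])

```text
clock: 11.52
tcp_pos: [0.6372, 0.0984, 0.287]
ee_rot: [0.999, -0.048, -0.001, 0.0]
wrist_force: [-0.1, -0.4, -1.0]
gripper_width: 0.0475
grasp_force: 30.0
```

```bash
python3 go.py .6377 .0985 .0485 -5.5
```

```text
t 11.52 tcp [0.6372 0.0984 0.287 ] w 0.0475 F [-0.1 -0.4 -1. ]
shift [ 0.006 -0.002  0.661] turn [ 0.001  0.002 -0.   ]
```

Request:
play_rows(commands=[[[0,0,0.1],[0,0,0]],[[0,0,0.25],[0,0,0]],[[0,0,0.4],[0,0,0]],[[0,0,0.52],[0,0,0]],[[0,0,0.6],[0,0,0]],[[0,0,0.64],[0,0,0]],[[0,0,0.66],[0,0,0]],[[0,0,0.66],[0,0,0]],[[0,0,0.66],[0,0,0]]])

```text
clock: 12.27
tcp_pos: [0.6381, 0.0985, 0.2098]
ee_rot: [0.999, -0.049, 0.001, -0.0]
wrist_force: [-0.0, 0.5, 0.3]
gripper_width: 0.0477
grasp_force: 30.0
```

Request:
play_rows(commands=[[[0,0,0],[0,0,0]],[[0,0,0],[0,0,0]],[[0,0,0],[0,0,0]],[[0,0,0],[0,0,0]],[[0,0,0],[0,0,0]],[[0,0,0],[0,0,0]],[[0,0,0],[0,0,0]],[[0,0,0],[0,0,0]]], fingers=0.85)

```text
clock: 12.93
tcp_pos: [0.6379, 0.0987, 0.2091]
ee_rot: [0.999, -0.048, 0.0, 0.0]
wrist_force: [-0.2, -0.2, 0.5]
gripper_width: 0.0782
grasp_force: 0.0
```

Request:
play_rows(commands=[[[0,0,-0.05],[0,0,0]],[[0,0,-0.2],[0,0,0]],[[0,0,-0.4],[0,0,0]],[[0,0,-0.62],[0,0,0]],[[0,0,-0.62],[0,0,0]],[[0,0,-0.62],[0,0,0]]], fingers=1)

```text
clock: 13.43
tcp_pos: [0.6383, 0.0987, 0.2859]
ee_rot: [0.999, -0.048, 0.002, -0.0]
wrist_force: [-0.4, -0.6, -1.5]
gripper_width: 0.0917
grasp_force: 0.0
```

```bash
python3 chk.py .6377 .0985 wrist side
python3 go.py .4445 .0618 .125 12
```

```text
wrist ztop 0.0622 c,r [0.6383 0.0988 0.0218] off mm [0.6 0.3]
side ztop 0.063 c,r [0.637  0.0978 0.0221] off mm [-0.7 -0.7]
t 13.53 tcp [0.6376 0.0987 0.2831] w 0.0918 F [ 0.5 -0.2 -1.6]
shift [-1.572  0.462 -0.007] turn [ 0.     0.001 -0.195]
```

Pot 2 is within 1 mm. Next is the large pot.

Request:
play_rows(commands=[[[-0.2,0.05,0],[0,0,0]],[[-0.5,0.14,0],[0,0,0]],[[-0.8,0.22,0],[0,0,0]]])

```text
clock: 13.78
tcp_pos: [0.5383, 0.0815, 0.2817]
ee_rot: [0.999, -0.048, -0.001, 0.0]
wrist_force: [0.3, 0.6, 0.4]
gripper_width: 0.0917
grasp_force: 0.0
```

Request:
play_rows(commands=[[[-0.3,0.1,0],[0,0,-0.06]],[[-0.6,0.2,0],[0,0,-0.12]],[[-0.77,0.24,0],[0,0,-0.19]],[[-0.77,0.24,0],[0,0,-0.19]],[[-0.77,0.24,0],[0,0,-0.19]],[[-0.77,0.24,0],[0,0,-0.19]]])

```text
clock: 14.28
tcp_pos: [0.4458, 0.062, 0.2833]
ee_rot: [0.995, 0.1, 0.0, 0.0]
wrist_force: [-0.2, -0.7, -0.1]
gripper_width: 0.0922
grasp_force: 0.0
```

```bash
python3 go.py .4445 .0618 .028 12;  python3 chk0.py .4445 .0618 wrist
```

```text
t 14.28 tcp [0.4458 0.062  0.2833] w 0.0922 F [-0.2 -0.7 -0.1]
shift [-0.012 -0.001  0.801] turn [ 0.    -0.    -0.006]
wrist ztop 0.0482 c,r [0.4445 0.0632 0.0258] off mm [0.  1.4]
```

Request:
play_rows(commands=[[[-0.01,0,0.2],[0,0,0]],[[-0.01,0,0.4],[0,0,0]],[[-0.01,0,0.6],[0,0,0]],[[-0.01,0,0.74],[0,0,0]],[[-0.01,0,0.8],[0,0,0]],[[-0.01,0,0.8],[0,0,0]],[[-0.01,0,0.8],[0,0,0]]])

```text
clock: 14.92
tcp_pos: [0.4445, 0.0618, 0.1874]
ee_rot: [0.995, 0.1, -0.0, 0.0]
wrist_force: [0.6, 0.3, -0.1]
gripper_width: 0.0919
grasp_force: 0.0
```

Request:
play_rows(commands=[[[0,0,0],[0,0,0]],[[0,0,0],[0,0,0]],[[0,0,0],[0,0,0]],[[0,0,0],[0,0,0]],[[0,0,0],[0,0,0]],[[0,0,0],[0,0,0]],[[0,0,0],[0,0,0]],[[0,0,0],[0,0,0]],[[0,0,0],[0,0,0]],[[0,0,0],[0,0,0]]], fingers=0)

```text
clock: 15.75
tcp_pos: [0.4439, 0.0618, 0.1878]
ee_rot: [0.995, 0.101, 0.0, 0.0]
wrist_force: [-0.8, 0.8, 5.6]
gripper_width: 0.0559
grasp_force: 30.0
```

Request:
play_rows(commands=[[[0,0,-0.05],[0,0,0]],[[0,0,-0.2],[0,0,0]],[[0,0,-0.4],[0,0,0]],[[0,0,-0.6],[0,0,0]],[[0,0,-0.78],[0,0,0]],[[0,0,-0.86],[0,0,0]],[[0,0,-0.86],[0,0,0]]])

```text
clock: 16.33
tcp_pos: [0.4444, 0.0617, 0.293]
ee_rot: [0.995, 0.101, 0.002, 0.0]
wrist_force: [0.9, 0.7, -1.3]
gripper_width: 0.056
grasp_force: 30.0
```

Request:
play_rows(commands=[[[0.1,0.06,0],[0,0,0]],[[0.3,0.19,0],[0,0,0]],[[0.5,0.31,0],[0,0,0]],[[0.7,0.44,0],[0,0,0]],[[0.9,0.56,0],[0,0,0]]])

```text
clock: 16.75
tcp_pos: [0.5639, 0.0169, 0.2894]
ee_rot: [0.995, 0.101, -0.001, -0.0]
wrist_force: [-0.6, -0.0, -0.7]
gripper_width: 0.056
grasp_force: 30.0
```

Request:
play_rows(commands=[[[0.2,0.12,0],[0,0,0]],[[0.4,0.25,0],[0,0,0]],[[0.53,0.33,0],[0,0,0]],[[0.58,0.36,0],[0,0,0]],[[0.58,0.36,0],[0,0,0]],[[0.58,0.36,0],[0,0,0]]])

```text
clock: 17.25
tcp_pos: [0.6392, -0.0107, 0.2894]
ee_rot: [0.995, 0.101, -0.001, -0.0]
wrist_force: [-0.4, 0.1, -2.4]
gripper_width: 0.0557
grasp_force: 30.0
```

```bash
python3 go.py .640 -.011 .0505 11.5
```

```text
t 17.25 tcp [ 0.6392 -0.0107  0.2894] w 0.0557 F [-0.4  0.1 -2.4]
shift [0.008 0.005 0.664] turn [-0.001  0.002  0.   ]
```

Request:
play_rows(commands=[[[0,0,0.1],[0,0,0]],[[0,0,0.25],[0,0,0]],[[0,0,0.4],[0,0,0]],[[0,0,0.52],[0,0,0]],[[0,0,0.6],[0,0,0]],[[0,0,0.64],[0,0,0]],[[0,0,0.66],[0,0,0]],[[0,0,0.66],[0,0,0]],[[0,0,0.66],[0,0,0]]])

```text
clock: 18.0
tcp_pos: [0.6401, -0.0108, 0.2124]
ee_rot: [0.995, 0.101, 0.001, 0.0]
wrist_force: [0.9, 0.2, -0.1]
gripper_width: 0.056
grasp_force: 30.0
```

Request:
play_rows(commands=[[[0,0,0],[0,0,0]],[[0,0,0],[0,0,0]],[[0,0,0],[0,0,0]],[[0,0,0],[0,0,0]],[[0,0,0],[0,0,0]],[[0,0,0],[0,0,0]],[[0,0,0],[0,0,0]],[[0,0,0],[0,0,0]]], fingers=0.9)

```text
clock: 18.67
tcp_pos: [0.64, -0.0109, 0.2115]
ee_rot: [0.995, 0.101, 0.0, 0.0]
wrist_force: [0.1, -0.1, 0.2]
gripper_width: 0.0828
grasp_force: 0.0
```

Request:
play_rows(commands=[[[0,0,-0.05],[0,0,0]],[[0,0,-0.2],[0,0,0]],[[0,0,-0.4],[0,0,0]],[[0,0,-0.62],[0,0,0]],[[0,0,-0.62],[0,0,0]],[[0,0,-0.62],[0,0,0]]], fingers=1)

```text
clock: 19.17
tcp_pos: [0.6404, -0.0109, 0.2882]
ee_rot: [0.995, 0.101, 0.002, 0.001]
wrist_force: [1.0, 0.4, -0.8]
gripper_width: 0.0917
grasp_force: 0.0
```

```bash
python3 chk.py .640 -.011 wrist side
python3 go.py .4005 .2175 .128 -28
```

```text
wrist ztop 0.0703 c,r [ 0.6414 -0.0105  0.0257] off mm [1.4 0.5]
side ztop 0.071 c,r [ 0.6397 -0.0116  0.026 ] off mm [-0.3 -0.6]
t 19.27 tcp [ 0.6397 -0.0108  0.2855] w 0.0918 F [-0.1 -0.1  0.3]
shift [-1.572 -2.263 -0.012] turn [0.    0.001 0.439]
```

Pot 3 is good. Next is the largest.

Request:
play_rows(commands=[[[-0.15,-0.2,0],[0,0,0]],[[-0.35,-0.5,0],[0,0,0]],[[-0.55,-0.8,0],[0,0,0]]])

```text
clock: 19.52
tcp_pos: [0.5571, 0.0678, 0.2841]
ee_rot: [0.995, 0.1, -0.001, -0.0]
wrist_force: [0.2, 0.0, 0.3]
gripper_width: 0.092
grasp_force: 0.0
```

Request:
play_rows(commands=[[[-0.2,-0.28,0],[0,0,0]],[[-0.4,-0.55,0],[0,0,0]],[[-0.55,-0.8,0],[0,0,0]]])

```text
clock: 19.77
tcp_pos: [0.4717, 0.1495, 0.2846]
ee_rot: [0.995, 0.101, -0.002, 0.0]
wrist_force: [0.3, 1.2, -1.1]
gripper_width: 0.0922
grasp_force: 0.0
```

Request:
play_rows(commands=[[[-0.2,-0.28,0],[0,0,0.07]],[[-0.35,-0.5,0],[0,0,0.14]],[[-0.47,-0.66,0],[0,0,0.21]],[[-0.47,-0.66,0],[0,0,0.28]],[[-0.47,-0.66,0],[0,0,0.36]],[[-0.47,-0.66,0],[0,0,0.44]],[[-0.47,-0.66,0],[0,0,0.44]],[[-0.47,-0.66,0],[0,0,0.44]]])

```text
clock: 20.43
tcp_pos: [0.4031, 0.2148, 0.2852]
ee_rot: [0.971, -0.241, -0.001, 0.001]
wrist_force: [-0.3, -0.9, -0.4]
gripper_width: 0.0918
grasp_force: 0.0
```

```bash
python3 go.py .4005 .2175 .031 -28;  python3 chk0.py .4005 .2175 wrist
```

```text
t 20.43 tcp [0.4031 0.2148 0.2852] w 0.0918 F [-0.3 -0.9 -0.4]
shift [-0.029 -0.011  0.791] turn [0.001 0.001 0.002]
wrist ztop 0.0562 c,r [0.4008 0.2185 0.0295] off mm [0.3 1. ]
```

Request:
play_rows(commands=[[[-0.03,-0.015,0.1],[0,0,0]],[[-0.03,-0.015,0.3],[0,0,0]],[[-0.03,-0.015,0.5],[0,0,0]],[[-0.03,-0.015,0.68],[0,0,0]],[[-0.03,-0.015,0.79],[0,0,0]],[[-0.03,-0.015,0.79],[0,0,0]],[[-0.03,-0.015,0.79],[0,0,0]]])

```text
clock: 21.07
tcp_pos: [0.401, 0.218, 0.1906]
ee_rot: [0.97, -0.242, -0.001, 0.001]
wrist_force: [0.3, -0.1, 0.5]
gripper_width: 0.0916
grasp_force: 0.0
```

Request:
play_rows(commands=[[[0,0,0],[0,0,0]],[[0,0,0],[0,0,0]],[[0,0,0],[0,0,0]],[[0,0,0],[0,0,0]],[[0,0,0],[0,0,0]],[[0,0,0],[0,0,0]],[[0,0,0],[0,0,0]],[[0,0,0],[0,0,0]]], fingers=0)

```text
clock: 21.73
tcp_pos: [0.4013, 0.2182, 0.1917]
ee_rot: [0.97, -0.242, 0.0, -0.0]
wrist_force: [-0.8, -0.9, 6.1]
gripper_width: 0.0642
grasp_force: 30.0
```

Request:
play_rows(commands=[[[0,0,-0.05],[0,0,0]],[[0,0,-0.2],[0,0,0]],[[0,0,-0.4],[0,0,0]],[[0,0,-0.6],[0,0,0]],[[0,0,-0.78],[0,0,0]],[[0,0,-0.88],[0,0,0]],[[0,0,-0.88],[0,0,0]]])

```text
clock: 22.32
tcp_pos: [0.4016, 0.2184, 0.2993]
ee_rot: [0.97, -0.242, 0.002, -0.001]
wrist_force: [0.2, -0.1, -1.6]
gripper_width: 0.0641
grasp_force: 30.0
```

Request:
play_rows(commands=[[[0.1,0.05,0],[0,0,0]],[[0.25,0.13,0],[0,0,0]],[[0.42,0.23,0],[0,0,0]],[[0.59,0.32,0],[0,0,0]],[[0.76,0.41,0],[0,0,0]]])

```text
clock: 22.73
tcp_pos: [0.4584, 0.1309, 0.2957]
ee_rot: [0.97, -0.242, -0.001, 0.0]
wrist_force: [0.8, 0.5, -0.8]
gripper_width: 0.0641
grasp_force: 30.0
```

Request:
play_rows(commands=[[[0.19,0.1,0],[0,0,0]],[[0.38,0.2,0],[0,0,0]],[[0.57,0.31,0],[0,0,0]],[[0.76,0.41,0],[0,0,0]]])

```text
clock: 23.07
tcp_pos: [0.5159, 0.0443, 0.2955]
ee_rot: [0.97, -0.242, -0.001, 0.0]
wrist_force: [1.0, -0.1, -1.3]
gripper_width: 0.0644
grasp_force: 30.0
```

Request:
play_rows(commands=[[[0.19,0.1,0],[0,0,0]],[[0.38,0.2,0],[0,0,0]],[[0.57,0.31,0],[0,0,0]],[[0.76,0.41,0],[0,0,0]]])

```text
clock: 23.4
tcp_pos: [0.5733, -0.042, 0.2953]
ee_rot: [0.97, -0.242, -0.001, 0.0]
wrist_force: [-0.3, 0.1, -1.4]
gripper_width: 0.0645
grasp_force: 30.0
```

Request:
play_rows(commands=[[[0.19,0.1,0],[0,0,0]],[[0.38,0.2,0],[0,0,0]],[[0.57,0.31,0],[0,0,0]],[[0.7,0.37,0],[0,0,0]],[[0.76,0.4,0],[0,0,0]],[[0.76,0.4,0],[0,0,0]],[[0.76,0.4,0],[0,0,0]]])

```text
clock: 23.98
tcp_pos: [0.6305, -0.1256, 0.2956]
ee_rot: [0.97, -0.243, -0.001, -0.0]
wrist_force: [0.7, -0.0, -1.1]
gripper_width: 0.0642
grasp_force: 30.0
```

```bash
python3 go.py .6313 -.1265 .0535 -28
```

```text
t 23.98 tcp [ 0.6305 -0.1256  0.2956] w 0.0642 F [ 0.7 -0.  -1.1]
shift [0.011 0.003 0.69 ] turn [ 0.     0.002 -0.001]
```

Request:
play_rows(commands=[[[0,0,0.1],[0,0,0]],[[0,0,0.25],[0,0,0]],[[0,0,0.4],[0,0,0]],[[0,0,0.54],[0,0,0]],[[0,0,0.62],[0,0,0]],[[0,0,0.66],[0,0,0]],[[0,0,0.685],[0,0,0]],[[0,0,0.685],[0,0,0]],[[0,0,0.685],[0,0,0]]])

```text
clock: 24.73
tcp_pos: [0.6312, -0.1259, 0.2154]
ee_rot: [0.97, -0.242, 0.001, 0.0]
wrist_force: [-0.3, 0.0, -1.1]
gripper_width: 0.0644
grasp_force: 30.0
```

Request:
play_rows(commands=[[[0,0,0],[0,0,0]],[[0,0,0],[0,0,0]],[[0,0,0],[0,0,0]],[[0,0,0],[0,0,0]],[[0,0,0],[0,0,0]],[[0,0,0],[0,0,0]],[[0,0,0],[0,0,0]]], fingers=0.92)

```text
clock: 25.32
tcp_pos: [0.631, -0.1261, 0.2146]
ee_rot: [0.97, -0.242, 0.0, 0.0]
wrist_force: [-0.6, 0.3, 0.2]
gripper_width: 0.0841
grasp_force: 0.0
```

Request:
play_rows(commands=[[[0,0,-0.05],[0,0,0]],[[0,0,-0.2],[0,0,0]],[[0,0,-0.4],[0,0,0]],[[0,0,-0.6],[0,0,0]],[[0,0,-0.8],[0,0,0]],[[0,0,-0.8],[0,0,0]],[[0,0,-0.8],[0,0,0]]])

```text
clock: 25.9
tcp_pos: [0.6312, -0.1261, 0.3126]
ee_rot: [0.97, -0.242, 0.002, 0.0]
wrist_force: [0.0, 0.4, -0.7]
gripper_width: 0.0846
grasp_force: 0.0
```

```bash
python3 chk.py .6313 -.1265 wrist side; for p in ".6287 .208" ".6377 .0985" ".640 -.011"; do python3 chk.py $p side; done
python3 - <<'E'
from h import *
p,d=grab_frame("side");cv2.imwrite("pics/s2.png",p[:,:,::-1]);P=cloud("side",d)
k=(p.max(-1)<90)&(P[...,2]>.06)&(abs(P[...,0]-.63)<.04)&(abs(P[...,1]+.222)<.04)&(P[...,2]<.085)
print("jar lid",np.median(P[k],0).round(4))
E
```

```text
wrist ztop 0.0782 c,r [ 0.6308 -0.1259  0.0297] off mm [-0.5  0.6]
side ztop 0.079 c,r [ 0.6294 -0.1258  0.03  ] off mm [-1.9  0.7]
side ztop 0.0554 c,r [0.6287 0.207  0.0181] off mm [ 0. -1.]
side ztop 0.0632 c,r [0.6371 0.0978 0.022 ] off mm [-0.6 -0.7]
side ztop 0.0711 c,r [ 0.6397 -0.0116  0.0261] off mm [-0.3 -0.6]
jar lid [ 0.629  -0.2203  0.0761]
```

View pics/s2.png

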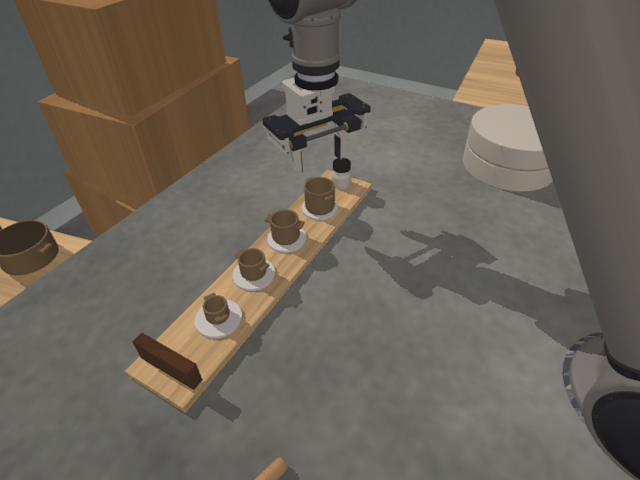

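All four pots stand on their discs in order, from the small one at (216,310) by the stop to the largest at (320,195). The jar is where it was and the gripper is clear, so I'm handing in.

```bash
python3 -c "
from station import *
print(sign_off())"
```

```text
the job is handed in; nothing more can be done
None
```

The job is handed in: all four pots stand upright on the discs in size order from the stop, each centred within about 2 mm by camera, and the jar has not moved (the hand-in returned no verdict).

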